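# Load the sauce warmer and switch it on

## Robot

A 6-joint arm with a two-finger parallel gripper is mounted at the origin on a cart in front of the work surface, level with it; the furniture and walls round the work are solid. World frame = base frame: x ahead of the robot, y to its left, z up, the work surface at z = 0. Lengths are in m, angles in rad, forces in N, time in s.
With the tool pointing down it reaches from about 0.35 to 0.975 m from the base axis. Payload 4.9 kg.
Tool frame: the origin (TCP) lies midway between the tips of the shut fingers; the grasp point (between the pads) lies 19 mm behind it; z points along the fingers, y is the line along which they close (so a half turn about z gives the same grasp; the last joint's range is limited). The gripper opens to 85 mm and grips with 20 to 120 N. Pads are 22 mm wide; open, the fingers measure 114 mm over their backs; the gripper's body (76 mm by 85 mm) begins 54 mm behind the grasp point. The pads swing forward as they close: fully open they stand 13 mm farther back than shut.
Start: joints at [1.131, 0.053, 1.613, -0, 1.476, -0.119], TCP at [0.197, 0.593, 0.231] pointing down, gripper open.
Joint ranges: [-3.01, 3.01], [-1.01, 2.22], [0.06, 2.58], [-1.02, 4.17], [0.09, 2.62], [-3.14, 3.14]. Speed limits (rad/s): [2.57, 2.57, 3.14, 3.14, 3.14, 3.14].

## Interface

Orientations are given as a unit quaternion [w, x, y, z].
In Python, from plant import manip gives the robot as it stands.
- The arm moves only by the tool carry_out, never from a script. Its argument "moves" is a list of rows, each a list of 7 numbers: the opening, from 0 (shut) to 1 (fully open), then the shift along the tool's x, y, z normalised to -1 to 1, where 1 is 0.4 m, then the turn, a rotation vector about the tool's x, y, z normalised to -1 to 1, where 1 is 0.5 rad. In form: [[grip, dx, dy, dz, rx, ry, rz], ...]. A call has 1 to 8 rows; each row is the pose to reach, as a shift and turn from the pose commanded when the call began, along the tool's axes at that moment; what a row does not reach only later rows make up. A row lasts 1/12 s, in which the tool goes at most 41.7 mm and 7.16 degrees, less where a joint would pass 70% of its speed; a pose out of reach is approached as far as the arm can. A call with a number of a shift or a turn outside -1 to 1 is refused whole. A call with a gripper value outside its range is refused whole. The fingers move at their own pace and stop on an object; the grip force is fixed at half the most. Time passes only in rows, so rows that repeat a pose let the fingers close. It gives the time, the measured TCP pose, the force and the opening at its end, in the units of the state.
- manip.state(): the state, without advancing time (a new reading comes with each control period).
- manip.grab_frame(name): name is "scene" or "top"; returns the picture (400x640x3 uint8, red, green, blue); there is no depth.
- manip.camera_info(name): a dict with "intrinsics" (3x3 intrinsics, pixels), "extrinsics" (4x4, takes a point from world to camera coordinates). Camera axes: x right, y down, z forward; pixel columns grow to the right and rows downward; lengths in m; the calibration is good to about 2 mm. A picture is of the moment at which its call begins. camera_info takes no time and is no camera call.
- manip.job_done(): hands the job in, once; it reports no verdict.
The state is a dict: "time": time; "joint_pos": joint angles; "joint_vel": joint speeds; "joint_efforts": joint torques, N m; "tool_pos": TCP position; "tool_rot": TCP orientation; "contact_force": force on the tool from outside, world axes, zero at the start; "ft_torque": the same for the moment, N m; "gripper_width": opening from 0.0 (shut) to 1.0 (fully open).
Only numpy, scipy, OpenCV 4.12 (cv2) and the standard library are available. Lean on these libraries where they do the work, as an engineer would, in place of code of your own. Each camera call takes 0.05 s, during which the arm holds its last target. There are 200 camera calls.

## Task

Warm the sauce: with the fingertips, push the sauce-filled portion cup along the worktop into the mouth of the steel cup warmer until it stands against the back, then flip the warmer's red toggle lever over to its green-dot side so that it snaps on and stays there. Only push and touch: do not lift or tip the cup, and leave the two empty cups and the squeeze bottle where they stand.

Things in the scene. Friction and masses are not known exactly. Their poses are not given: they have to be found in the camera images.
- sauce_cup: round steel portion cup filled with yellow sauce, 61 mm across the rim, 46 mm across the foot, 37 mm high, about 0.08 kg, loose on the worktop; the other two cups look alike but are empty. Origin: centre of its underside
- warmer: fixed steel countertop cup warmer. Origin: on the worktop in the middle of its dark flat hot plate (level with the worktop, no sill). +x points inward, from the open mouth to the back, +y to the left looking in. Behind the back face a housing, x 31 to 131 mm, 112 mm wide, 55 mm high, carries the lever on top
- cup_home (a point): the warmer's origin: where the cup's underside centre belongs. Warmer frame: upright back face at x = 31 mm; side walls 44 mm high with inner faces at y = +-36 mm run from x = -12 mm to the back; in front of them the walls flare out to a mouth about 120 mm wide, wall ends at x = -55 mm, y = +-72 mm
- lever_tip (a point): centre of the red grip's rounded end (8 mm radius), 110 mm above the worktop at rest. At off it leans 24 mm to the warmer's +y side of the pivot, at on 24 mm to the -y side
- lever (a joint): toggle angle in rad: 0 = off (leaning to +y, red dot), 0.9 = on (leaning to -y, green dot), upright at 0.45. A spring throws it to whichever end is nearer; about 4 N at the grip's end takes it over the middle
- empty_cup_a: empty steel portion cup, same size, loose bystander; origin centre of underside
- empty_cup_b: empty steel portion cup, same size, loose bystander; origin centre of underside
- bottle: squeeze bottle, 57 mm across, 218 mm high, loose bystander; origin centre of underside
- lever_pivot (a point): pivot of the toggle lever, at x = 85, y = 0, z = 60 mm of the warmer, hinge along the warmer's x axis. Steel stem with a red rounded grip, 16 mm thick, whose end centre is 55 mm from the pivot. A red dot marks the off side (+y), a green dot the on side (-y)
Not all that is in view belongs to the job. Leave any blue look-alike of the sauce_cup alone.

How it is judged:
By the outcome, as a careful person would: the job done as asked, in the order asked, and still so for the second after the job is handed in, with the robot touching nothing.
It also fails if it takes over 64 s, if anything falls off the work surface, if the arm or the gripper's body presses on something with over 40 N, if the wrist force passes 120 N, or if a joint passes its speed limit or range.

## Working session

There is one attempt and no reset: what is moved stays moved. The work goes in short steps, Python scripts to look and compute and a tool call to move; the robot and the scene stay as the last step left them, time stands still between calls to the robot, and variables do not carry over. Pictures are saved under pics/ and viewed, on a budget of 10 in all, crops included, one or two more only if the job needs it, and the job is handed in when it is done.

Besides the shell and the picture viewer there is one more tool, called after "Emit:" by a JSON object that holds its "name" and its "arguments", one argument or row to a line. carry_out: Moves the arm, as the interface text tells. Scaled input: -1 to 1 covers 0.4 m each way for a shift and 0.5 rad each way for a turn. Its arguments: {"type":"object","properties":{"moves":{"type":"array"}},"required":["moves"]}

```bash
mkdir -p pics; python3 - <<'E'
from plant import manip
import cv2,numpy as np
for n in("scene","top"):
    f=manip.grab_frame(n); cv2.imwrite(f"pics/{n}0.png",f[:,:,::-1])
    c=manip.camera_info(n); print(n,np.round(c["intrinsics"],1).tolist(),np.round(c["extrinsics"],4).tolist())
print(manip.state())
E
```

```text
scene [[367.2, 0.0, 319.6], [0.0, 367.2, 197.1], [0.0, 0.0, 1.0]] [[0.8355, -0.5492, -0.0156, -0.4267], [-0.4221, -0.6235, -0.6581, 0.328], [0.3517, 0.5564, -0.7528, 0.8258], [0.0, 0.0, 0.0, 1.0]]
top [[452.2, 0.0, 326.6], [0.0, 452.2, 200.7], [0.0, 0.0, 1.0]] [[0.0003, -1.0, 0.0059, 0.0471], [-0.9809, -0.0014, -0.1943, 0.5461], [0.1943, -0.0057, -0.9809, 1.1369], [0.0, 0.0, 0.0, 1.0]]
{'time': 0.1, 'joint_pos': array([ 1.13100370e+00,  5.33214247e-02,  1.61414465e+00, -3.28191875e-05,
        1.47597997e+00, -1.18992076e-01]), 'joint_vel': array([ 0.00111483,  0.00014356, -0.00080296, -0.00032737, -0.00256368,
       -0.00102707]), 'joint_efforts': array([ 6.01019456e-04, -3.94909286e+01, -3.71361208e+01, -1.77637003e-04,
        3.92885602e-03,  6.14706119e-05]), 'tool_pos': array([0.19684508, 0.59260851, 0.23017418]), 'tool_rot': array([-2.39854364e-04,  1.59711740e-01,  9.87163260e-01, -8.95262615e-04]), 'contact_force': array([-0.23459135,  0.40493379,  0.60482111]), 'ft_torque': array([-0.00065976,  0.04388301, -0.00441885]), 'gripper_width': 0.9996964227505726}
```

View pics/scene0.png

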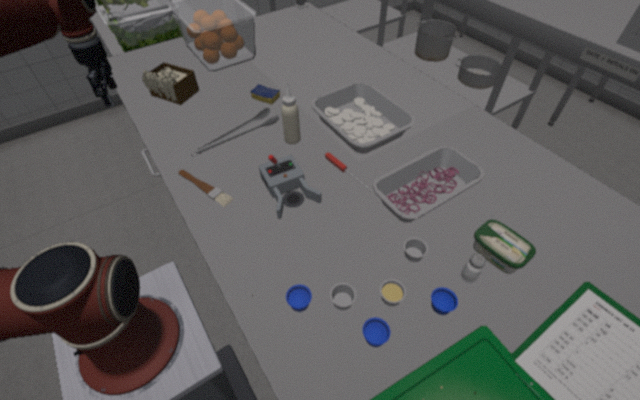

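View pics/top0.png

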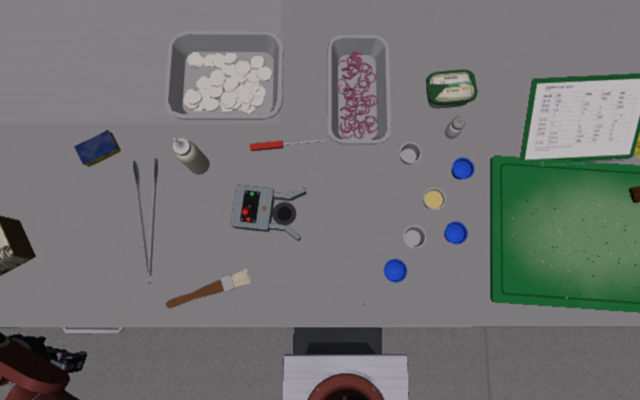

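The top view shows the sauce cup (yellow) at about (433,199), empty cups at (409,153) and (414,237), and blue look-alikes at (463,168), (456,233) and (395,270). The warmer plate is at (285,213) with its mouth facing right in the image, the red lever tip is near (247,212), and the bottle is at (190,155). Only the cup at (433,199) has yellow in it. Next I'll measure these and check them in one enlarged crop.

```bash
cat > h.py <<'E'
from plant import manip
import cv2,numpy as np
def ray(n,uv,z):
    c=manip.camera_info(n);K=np.array(c["intrinsics"]);E=np.array(c["extrinsics"]);R,t=E[:3,:3],E[:3,3]
    o=-R.T@t; d=R.T@np.linalg.solve(K,[uv[0],uv[1],1]); return o+d*(z-o[2])/d[2]
def proj(n,p):
    c=manip.camera_info(n);E=np.array(c["extrinsics"]);q=np.array(c["intrinsics"])@(E[:3,:3]@p+E[:3,3]);return q[:2]/q[2]
def yellow(f):
    h=cv2.cvtColor(f,cv2.COLOR_RGB2HSV);return cv2.inRange(h,(18,70,90),(35,255,255))
def blobs(m,amin=8):
    n,_,s,c=cv2.connectedComponentsWithStats(m);return [(s[i,4],np.round(c[i],1)) for i in range(1,n) if s[i,4]>=amin]
E
python3 - <<'E'
from h import *
for n in("scene","top"):
    f=cv2.imread(f"pics/{n}0.png")[:,:,::-1].copy();h=cv2.cvtColor(f,cv2.COLOR_RGB2HSV)
    for a,c in blobs(yellow(f)): print(n,"yel",a,c,ray(n,c,.03).round(4))
    red=cv2.inRange(h,(0,150,80),(6,255,255))|cv2.inRange(h,(174,150,80),(180,255,255))
    for a,c in blobs(red,5): print(n,"red",a,c,ray(n,c,.11).round(4),ray(n,c,.055).round(4))
    for a,c in blobs(cv2.inRange(h,(45,120,50),(85,255,255)),4): 
        if a<300: print(n,"green",a,c,ray(n,c,.055).round(4))
f=cv2.imread("pics/top0.png")
a=cv2.resize(f[165:255,220:320],None,fx=6,fy=6,interpolation=cv2.INTER_CUBIC)
cv2.imwrite("pics/w.png",a)
b=cv2.resize(f[130:290,380:480],None,fx=3.375,fy=3.375,interpolation=cv2.INTER_CUBIC)[:540]
b=cv2.resize(b,(200,320)); b=cv2.copyMakeBorder(b,0,220,0,0,cv2.BORDER_CONSTANT); cv2.imwrite("pics/wc.png",np.hstack([a,b]))
for uv in((409,153),(414,237)): print(ray("top",uv,.037).round(4))
E
```

```text
scene yel 9 [143.6   4. ] [0.5518 1.8117 0.03  ]
scene yel 14 [514.1 249.8] [ 0.8912 -0.3246  0.03  ]
scene yel 282 [392.  291.9] [ 0.5569 -0.2409  0.03  ]
scene red 84 [335.3 161.1] [0.6531 0.1322 0.11  ] [0.6873 0.1796 0.055 ]
scene red 13 [271.2 157.8] [0.5083 0.2476 0.11  ] [0.5314 0.3038 0.055 ]
scene red 9 [269.7 170.9] [0.4792 0.2026 0.11  ] [0.5002 0.2554 0.055 ]
scene green 4 [290.  163.8] [0.5662 0.2476 0.055 ]
scene green 5 [531.8 251. ] [ 0.9027 -0.356   0.055 ]
scene green 8 [520.4 265. ] [ 0.8463 -0.3656  0.055 ]
top yel 18 [462.8  85.8] [ 0.8831 -0.3383  0.03  ]
top yel 88 [637.4 147.5] [ 0.7017 -0.8106  0.03  ]
top yel 253 [433.5 198.8] [ 0.5564 -0.2403  0.03  ]
top red 203 [266.1 145.2] [0.6798 0.2031 0.11  ] [0.6979 0.2105 0.055 ]
top red 37 [244.7 211.1] [0.5082 0.2519 0.11  ] [0.5178 0.2616 0.055 ]
top red 18 [247.9 218.7] [0.4891 0.2433 0.11  ] [0.4977 0.2526 0.055 ]
top red 7 [346. 375.] [0.1214 0.0026 0.11  ] [0.1118 0.     0.055 ]
top red 5 [321.  383.8] [0.1021 0.0607 0.11  ] [0.0916 0.0611 0.055 ]
top red 6 [377.5 392.2] [ 0.0837 -0.0699  0.11  ] [ 0.0722 -0.0761  0.055 ]
top green 13 [428.2  79.5] [ 0.8897 -0.2348  0.055 ]
top green 5 [471.2  75.4] [ 0.9024 -0.3553  0.055 ]
top green 4 [455.5  85. ] [ 0.8735 -0.3099  0.055 ]
top green 78 [437.4  89.3] [ 0.8605 -0.259   0.055 ]
top green 9 [474.4  94.6] [ 0.8452 -0.3606  0.055 ]
top green 13 [432.8 100. ] [ 0.8289 -0.2448  0.055 ]
top green 4 [450.5 102. ] [ 0.8232 -0.2933  0.055 ]
top green 17 [251.4 193.5] [0.5648 0.2457 0.055 ]
[ 0.6824 -0.1774  0.037 ]
[ 0.4523 -0.1825  0.037 ]
```

View pics/wc.png

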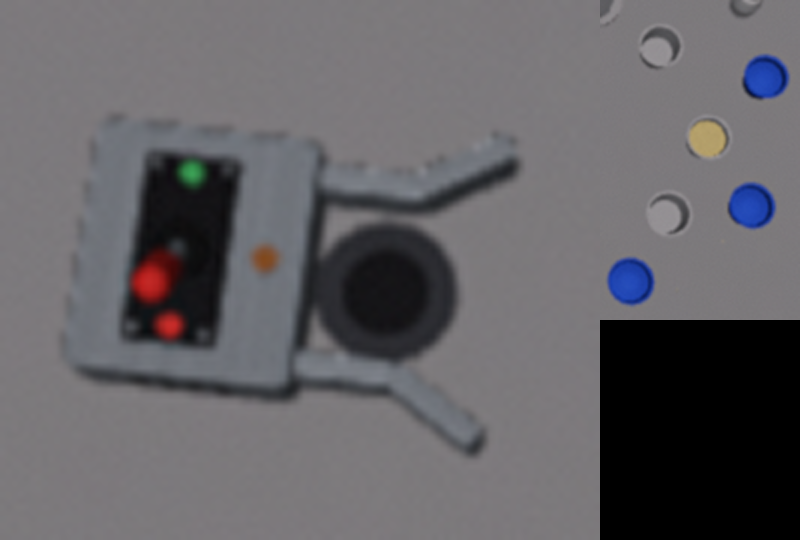

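The crop confirms that the yellow-filled cup is the only sauce cup. The plate centre is at about (284.3,213.5), the wall ends at (304,192) and (298,238), and the lever leans to the red-dot side. Now I'll compute the warmer frame and the first pose.

```bash
cat >> h.py <<'E'
from scipy.spatial.transform import Rotation as Rn
g=ray("top",(251.9,193.7),.055)[:2]; r=ray("top",(248,219),.055)[:2]
yw=(r-g)/np.linalg.norm(r-g); xw=np.array([yw[1],-yw[0]])
home=ray("top",(284.3,213.5),0)[:2]
def W(p): p=np.asarray(p)[:2]-home; return np.round([p@xw,p@yw],4)
def toworld(a): return home+a[0]*xw+a[1]*yw
def goal(tilt=.26):  # tool z tilted toward xw; tool y along +-yw
    z=np.r_[xw*np.sin(tilt),-np.cos(tilt)]; out=[]
    for s in(1,-1):
        y=np.r_[s*yw,0]; out.append(Rn.from_matrix(np.c_[np.cross(y,z),y,z]))
    return out
def todo(p,R):
    s=manip.state(); q=s["tool_rot"]; C=Rn.from_quat(q[[1,2,3,0]])
    print("t",s["time"],"p",s["tool_pos"].round(4),"W",W(s["tool_pos"]),"F",s["contact_force"].round(1),"g",round(s["gripper_width"],3))
    print(" shift",(C.inv().apply(p-s["tool_pos"])/.4).round(3),"turn",((C.inv()*R).as_rotvec()/.5).round(3))
E
python3 - <<'E'
from h import *
print("home",home,"xw",xw,"yw",yw,"dots mid",W((g+r)/2))
for uv in((304,192),(298,237.5)): print("wallend",W(ray("top",uv,.044)))
print("lever",W(ray("top",(245,211.7),.113)))
print("cup",W([.5565,-.2406]), [W(ray("top",u,.037)) for u in((409,153),(414,237),(463,168),(456,233),(395,270))])
R=goal()
p=np.r_[toworld(W([.5565,-.2406])+[-.075,0]),.15];print(p)
for k in R: todo(p,k)
E
```

```text
home [0.52081285 0.16296427] xw [0.11740638 0.99308396] yw [-0.99308396  0.11740638] dots mid [0.0859 0.0003]
wallend [-0.0489 -0.0568]
wallend [-0.0489  0.0656]
lever [0.0852 0.0248]
cup [-0.3966 -0.0828] [array([-0.319 , -0.2004]), array([-0.3511,  0.0274]), array([-0.4681, -0.1757]), array([-0.4603,  0.0038]), array([-0.309 ,  0.1189])]
[ 0.54767135 -0.31509537  0.15      ]
t 0.1 p [0.1968 0.5926 0.2302] W [0.3886 0.3722] F [-0.2  0.4  0.6] g 1.0
 shift [-1.548 -1.877  0.204] turn [-0.463 -0.379 -3.525]
t 0.1 p [0.1968 0.5926 0.2302] W [0.3886 0.3722] F [-0.2  0.4  0.6] g 1.0
 shift [-1.548 -1.877  0.204] turn [-0.359  0.438  2.719]
```

Emit:
{"name": "carry_out", "arguments": {
  "moves": [
    [0.8, -0.065, -0.08, 0, 0, 0, 0.11],
    [0.7, -0.13, -0.16, 0, 0, 0, 0.22],
    [0.6, -0.195, -0.235, 0, 0, 0, 0.34],
    [0.5, -0.26, -0.315, 0, 0, 0, 0.45],
    [0.4, -0.32, -0.39, 0, 0, 0, 0.56],
    [0.38, -0.39, -0.47, 0, 0, 0, 0.68],
    [0.38, -0.45, -0.55, 0, 0, 0, 0.8],
    [0.38, -0.52, -0.63, 0, 0, 0, 0.9]
  ]
}}

```text
time: 0.77
tool_pos: [0.3143, 0.2873, 0.2308]
tool_rot: [-0.0, 0.377, 0.926, -0.0]
contact_force: [0.5, -0.2, 0.2]
gripper_width: 0.378
```

```bash
cat > n.py <<'E'
import sys
from h import *
a=list(map(float,sys.argv[1:])); tilt=a[3] if len(a)>3 else .26
todo(np.r_[toworld(a[:2]),a[2]],goal(tilt)[1]); print(manip.state()["joint_pos"].round(2))
E
python3 n.py -0.472 -0.083 0.15
```

```text
t 0.7667 p [0.3143 0.2873 0.2308] W [0.0993 0.2197] F [ 0.5 -0.2  0.2] g 0.378
 shift [-1.47  -0.672  0.202] turn [-0.239  0.483  1.821]
[ 0.57 -0.46  2.05  0.    1.55 -0.23]
```

Emit:
{"name": "carry_out", "arguments": {
  "moves": [
    [0.38, -0.09, -0.04, 0, 0, 0.02, 0.11],
    [0.38, -0.18, -0.08, 0, 0, 0.05, 0.22],
    [0.38, -0.28, -0.13, 0, 0, 0.1, 0.33],
    [0.38, -0.37, -0.17, 0, -0.02, 0.13, 0.45],
    [0.38, -0.46, -0.21, 0, -0.04, 0.16, 0.56],
    [0.38, -0.55, -0.25, 0, -0.06, 0.2, 0.67],
    [0.38, -0.64, -0.29, 0, -0.08, 0.22, 0.78],
    [0.38, -0.73, -0.33, 0, -0.1, 0.24, 0.9]
  ]
}}

```text
time: 1.43
tool_pos: [0.4322, -0.0111, 0.2311]
tool_rot: [-0.046, 0.574, 0.816, 0.046]
contact_force: [1.4, 0.6, -0.0]
gripper_width: 0.381
```

```bash
python3 n.py -0.472 -0.083 0.15
```

```text
t 1.4333 p [ 0.4322 -0.0111  0.2311] W [-0.1833  0.0675] F [ 1.4  0.6 -0. ] g 0.381
 shift [-0.833  0.011  0.098] turn [-0.135  0.25   0.915]
[-0.28 -0.41  2.02  0.12  1.59 -0.62]
```

Emit:
{"name": "carry_out", "arguments": {
  "moves": [
    [0.38, -0.1, 0, 0, 0, 0.02, 0.11],
    [0.38, -0.2, 0, 0.02, -0.02, 0.05, 0.22],
    [0.38, -0.3, 0, 0.04, -0.05, 0.1, 0.33],
    [0.38, -0.4, 0, 0.05, -0.07, 0.13, 0.45],
    [0.38, -0.5, 0.01, 0.06, -0.09, 0.16, 0.56],
    [0.38, -0.6, 0.01, 0.07, -0.1, 0.2, 0.67],
    [0.38, -0.7, 0.01, 0.08, -0.12, 0.22, 0.8],
    [0.38, -0.8, 0.01, 0.09, -0.135, 0.25, 0.915]
  ]
}}

```text
time: 2.1
tool_pos: [0.5442, -0.3029, 0.1538]
tool_rot: [-0.087, 0.741, 0.659, 0.097]
contact_force: [1.2, -1.2, 1.0]
gripper_width: 0.374
```

```bash
python3 n.py -0.472 -0.083 0.015
```

```text
t 2.1 p [ 0.5442 -0.3029  0.1538] W [-0.4599 -0.0779] F [ 1.2 -1.2  1. ] g 0.374
 shift [-0.119  0.013  0.328] turn [-0.003 -0.001  0.   ]
[-0.72  0.18  1.62  0.21  1.49 -0.64]
```

Emit:
{"name": "carry_out", "arguments": {
  "moves": [
    [0.38, -0.06, 0.01, 0, 0, 0, 0],
    [0.38, -0.12, 0.013, 0.05, 0, 0, 0],
    [0.38, -0.12, 0.013, 0.13, 0, 0, 0],
    [0.38, -0.12, 0.013, 0.2, 0, 0, 0],
    [0.38, -0.12, 0.013, 0.26, 0, 0, 0],
    [0.38, -0.12, 0.013, 0.3, 0, 0, 0],
    [0.38, -0.12, 0.013, 0.325, 0, 0, 0],
    [0.38, -0.12, 0.013, 0.33, 0, 0, 0]
  ]
}}

```text
time: 2.77
tool_pos: [0.5464, -0.3125, 0.0124]
tool_rot: [-0.089, 0.74, 0.66, 0.096]
contact_force: [-0.9, -0.1, -0.2]
gripper_width: 0.383
```

```bash
python3 n.py -0.12 0 0.012; python3 - <<'E'
from h import *
f=manip.grab_frame("top"); print([(a,c,W(ray("top",c,.03))) for a,c in blobs(yellow(f),50)])
a=cv2.resize(f[150:250,380:480],None,fx=5,fy=5,interpolation=cv2.INTER_CUBIC)
f=manip.grab_frame("scene");b=cv2.resize(f[240:340,340:440],None,fx=5,fy=5,interpolation=cv2.INTER_CUBIC)
cv2.imwrite("pics/d.png",np.hstack([a,b])[:,:,::-1][:,:1000]); cv2.imwrite("pics/d.png",cv2.resize(cv2.imread("pics/d.png"),(800,400)))
E
```

```text
t 2.7667 p [ 0.5464 -0.3125  0.0124] W [-0.4692 -0.0812] F [-0.9 -0.1 -0.2] g 0.383
 shift [ 0.843 -0.199  0.228] turn [-0.011 -0.004  0.006]
[-0.73  0.37  1.66  0.22  1.28 -0.7 ]
[(np.int32(88), array([637.4, 147.5]), array([-0.9456, -0.2939])), (np.int32(250), array([433.6, 198.8]), array([-0.3965, -0.0827]))]
```

View pics/d.png

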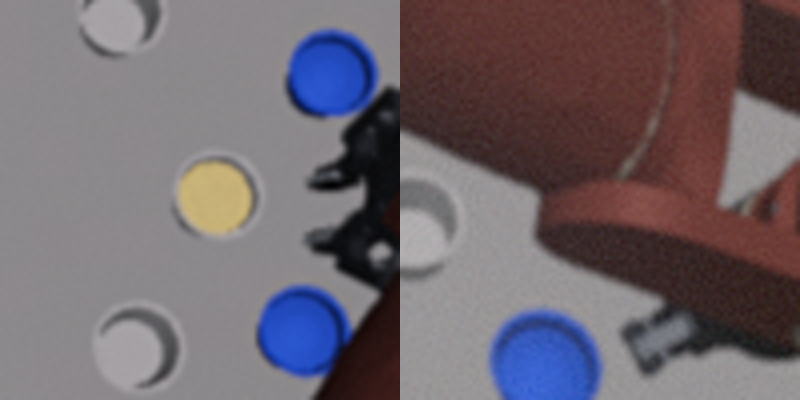

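The fingers straddle the line behind the cup and sit level, and the cup has not moved. Pushing now.

Emit:
{"name": "carry_out", "arguments": {
  "moves": [
    [0.38, 0.06, 0, 0.016, 0, 0, 0],
    [0.38, 0.085, 0, 0.023, 0, 0, 0],
    [0.38, 0.109, 0, 0.029, 0, 0, 0],
    [0.38, 0.133, -0.008, 0.035, 0, 0, 0],
    [0.38, 0.157, -0.015, 0.042, 0, 0, 0],
    [0.38, 0.181, -0.023, 0.048, 0, 0, 0],
    [0.38, 0.205, -0.03, 0.055, 0, 0, 0],
    [0.38, 0.229, -0.038, 0.061, 0, 0, 0]
  ]
}}

```text
time: 3.53
tool_pos: [0.5433, -0.2175, 0.0153]
tool_rot: [-0.086, 0.74, 0.66, 0.096]
contact_force: [0.5, -1.4, 0.7]
gripper_width: 0.379
```

```bash
cat > c.py <<'E'
from h import *
for n in ("top","scene"): print(n,[(a,c,W(ray(n,c,.03))) for a,c in blobs(yellow(manip.grab_frame(n)),40) if c[0]<600])
E
python3 n.py -0.15 0 0.012;python3 c.py
```

```text
t 3.5333 p [ 0.5433 -0.2175  0.0153] W [-0.3752 -0.067 ] F [ 0.5 -1.4  0.7] g 0.379
 shift [ 0.543 -0.165  0.152] turn [-0.002  0.002  0.008]
[-0.62  0.25  1.8   0.24  1.23 -0.6 ]
top [(np.int32(253), array([414.2, 201.6]), array([-0.3452, -0.0688]))]
scene [(np.int32(84), array([262.7,  98.7]), array([ 0.4901, -0.0945])), (np.int32(81), array([370.2, 278.4]), array([-0.3434, -0.0563]))]
```

Emit:
{"name": "carry_out", "arguments": {
  "moves": [
    [0.38, 0.029, -0.009, 0.008, 0, 0, 0],
    [0.38, 0.058, -0.018, 0.016, 0, 0, 0],
    [0.38, 0.087, -0.027, 0.024, 0, 0, 0],
    [0.38, 0.116, -0.036, 0.033, 0, 0, 0],
    [0.38, 0.145, -0.045, 0.041, 0, 0, 0],
    [0.38, 0.174, -0.054, 0.049, 0, 0, 0],
    [0.38, 0.203, -0.063, 0.057, 0, 0, 0],
    [0.38, 0.232, -0.072, 0.065, 0, 0, 0]
  ]
}}

```text
time: 4.3
tool_pos: [0.5256, -0.118, 0.0139]
tool_rot: [-0.086, 0.74, 0.66, 0.096]
contact_force: [0.8, -1.2, 0.6]
gripper_width: 0.383
```

```bash
python3 n.py -0.13 0 0.012;python3 c.py
```

```text
t 4.3 p [ 0.5256 -0.118   0.0139] W [-0.2784 -0.0377] F [ 0.8 -1.2  0.6] g 0.383
 shift [ 0.358 -0.093  0.1  ] turn [-0.003  0.001  0.008]
[-0.49  0.13  1.94  0.26  1.18 -0.49]
top [(np.int32(260), array([377.5, 208.1]), array([-0.249 , -0.0394]))]
scene [(np.int32(70), array([263.,  99.]), array([ 0.4877, -0.0948])), (np.int32(65), array([338.9, 250.1]), array([-0.2378, -0.0276]))]
```

Emit:
{"name": "carry_out", "arguments": {
  "moves": [
    [0.38, 0.033, -0.012, 0.009, 0, 0, 0],
    [0.38, 0.066, -0.024, 0.018, 0, 0, 0],
    [0.38, 0.1, -0.036, 0.027, 0, 0, 0],
    [0.38, 0.133, -0.048, 0.036, 0, 0, 0],
    [0.38, 0.166, -0.06, 0.045, 0, 0, 0],
    [0.38, 0.199, -0.072, 0.054, 0, 0, 0],
    [0.38, 0.232, -0.084, 0.063, 0, 0, 0],
    [0.38, 0.265, -0.096, 0.072, 0, 0, 0]
  ]
}}

```text
time: 5.07
tool_pos: [0.4997, -0.0043, 0.0132]
tool_rot: [-0.086, 0.74, 0.66, 0.096]
contact_force: [0.4, -1.3, 0.3]
gripper_width: 0.379
```

```bash
python3 n.py -0.05 0 0.012;python3 c.py
```

```text
t 5.0667 p [ 0.4997 -0.0043  0.0132] W [-0.1685  0.0013] F [ 0.4 -1.3  0.3] g 0.379
 shift [0.286 0.005 0.079] turn [-0.003  0.001  0.008]
[-0.3   0.01  2.07  0.28  1.13 -0.32]
top [(np.int32(269), array([335.1, 217.6]), array([-0.1391, -0.0004]))]
scene [(np.int32(45), array([263.9,  99.4]), array([ 0.4836, -0.0969]))]
```

Emit:
{"name": "carry_out", "arguments": {
  "moves": [
    [0.38, 0.025, 0.001, 0.007, 0, 0, 0],
    [0.38, 0.05, 0.002, 0.013, 0, 0, 0],
    [0.38, 0.075, 0.003, 0.02, 0, 0, 0],
    [0.38, 0.1, 0.003, 0.027, 0, 0, 0],
    [0.38, 0.125, 0.003, 0.034, 0, 0, 0],
    [0.38, 0.15, 0.003, 0.041, 0, 0, 0],
    [0.38, 0.175, 0.003, 0.048, 0, 0, 0],
    [0.38, 0.2, 0.003, 0.055, 0, 0, 0]
  ]
}}

```text
time: 5.83
tool_pos: [0.5109, 0.0776, 0.0124]
tool_rot: [-0.086, 0.74, 0.66, 0.096]
contact_force: [0.2, -0.6, -0.2]
gripper_width: 0.378
```

```bash
python3 n.py -0.03 0 0.012;python3 c.py; python3 - <<'E'
from h import *
f=manip.grab_frame("top")
cv2.imwrite("pics/e.png",cv2.resize(f[165:265,230:350],None,fx=6,fy=6,interpolation=cv2.INTER_CUBIC)[:,:,::-1])
E
```

```text
t 5.8333 p [0.5109 0.0776 0.0124] W [-0.0859 -0.0001] F [ 0.2 -0.6 -0.2] g 0.378
 shift [0.135 0.    0.037] turn [-0.003  0.001  0.008]
[-0.14  0.03  2.05  0.29  1.08 -0.16]
top [(np.int32(272), array([304.6, 213.5]), array([-0.057 , -0.0017]))]
scene []
```

View pics/e.png

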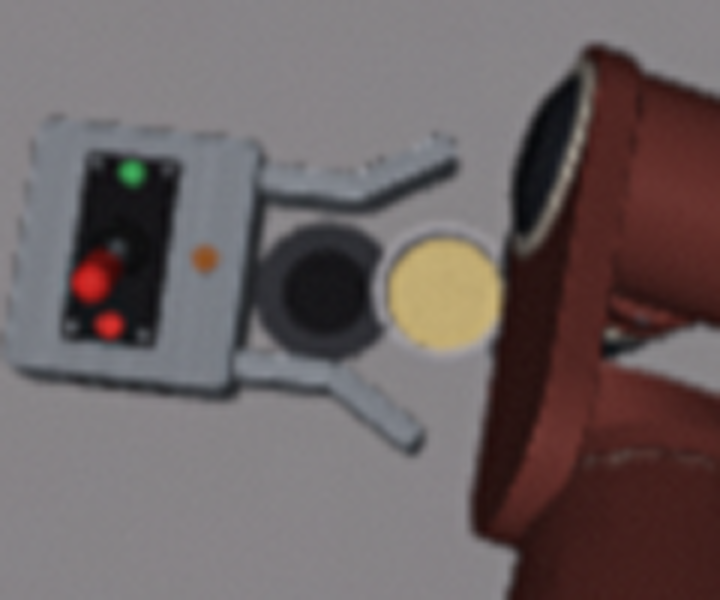

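The cup is in the mouth at (443,290) in the crop, in line with the plate at (325,291). Pushing it the rest of the way, slowly.

Emit:
{"name": "carry_out", "arguments": {
  "moves": [
    [0.38, 0.017, -0.001, 0.004, 0, 0, 0],
    [0.38, 0.034, -0.001, 0.009, 0, 0, 0],
    [0.38, 0.05, -0.001, 0.014, 0, 0, 0],
    [0.38, 0.067, -0.001, 0.018, 0, 0, 0],
    [0.38, 0.083, -0.001, 0.022, 0, 0, 0],
    [0.38, 0.1, -0.001, 0.027, 0, 0, 0],
    [0.38, 0.112, -0.001, 0.03, 0, 0, 0],
    [0.38, 0.124, -0.001, 0.033, 0, 0, 0]
  ]
}}

```text
time: 6.65
tool_pos: [0.5161, 0.1282, 0.0123]
tool_rot: [-0.086, 0.74, 0.66, 0.096]
contact_force: [-0.2, 0.0, -0.1]
gripper_width: 0.382
```

```bash
python3 n.py -0.03 0 0.012;python3 c.py
```

```text
t 6.65 p [0.5161 0.1282 0.0123] W [-0.0351  0.0006] F [-0.2  0.  -0.1] g 0.382
 shift [0.012 0.002 0.004] turn [-0.003  0.001  0.008]
[-0.03  0.05  2.03  0.3   1.06 -0.07]
top [(np.int32(239), array([284.7, 211.5]), array([-0.0036, -0.0008]))]
scene []
```

Emit:
{"name": "carry_out", "arguments": {
  "moves": [
    [0.38, 0.003, 0.001, 0.001, 0, 0, 0],
    [0.38, 0.006, 0.002, 0.002, 0, 0, 0],
    [0.38, 0.009, 0.002, 0.002, 0, 0, 0],
    [0.38, 0.012, 0.002, 0.003, 0, 0, 0],
    [0.38, 0.014, 0.002, 0.004, 0, 0, 0]
  ]
}}

```text
time: 7.17
tool_pos: [0.5177, 0.1332, 0.0123]
tool_rot: [-0.086, 0.74, 0.66, 0.096]
contact_force: [0.4, -0.7, -0.6]
gripper_width: 0.382
```

```bash
python3 n.py -0.03 0 0.012;python3 c.py
```

```text
t 7.1667 p [0.5177 0.1332 0.0123] W [-0.0299 -0.0004] F [ 0.4 -0.7 -0.6] g 0.382
 shift [-0.    -0.001  0.001] turn [-0.002  0.001  0.007]
[-0.02  0.05  2.03  0.3   1.06 -0.06]
top [(np.int32(237), array([282.7, 210.8]), array([ 0.002, -0.002]))]
scene []
```

Emit:
{"name": "carry_out", "arguments": {
  "moves": [
    [0.38, 0.002, 0, 0.001, 0, 0, 0],
    [0.38, 0.004, 0, 0.001, 0, 0, 0],
    [0.38, 0.005, 0, 0.001, 0, 0, 0],
    [0.38, 0.005, 0, 0.001, 0, 0, 0]
  ]
}}

```text
time: 7.6
tool_pos: [0.5178, 0.1353, 0.0124]
tool_rot: [-0.086, 0.74, 0.66, 0.096]
contact_force: [0.0, -0.6, -0.7]
gripper_width: 0.381
```

```bash
python3 n.py -0.03 0 0.012;python3 c.py
```

```text
t 7.6 p [0.5178 0.1353 0.0124] W [-0.0278 -0.0003] F [ 0.  -0.6 -0.7] g 0.381
 shift [-0.006 -0.001 -0.   ] turn [-0.003  0.001  0.008]
[-0.02  0.05  2.03  0.3   1.06 -0.05]
top [(np.int32(232), array([281.8, 210.7]), array([ 0.0044, -0.002 ]))]
scene []
```

Emit:
{"name": "carry_out", "arguments": {
  "moves": [
    [0.38, 0.002, 0, 0.001, 0, 0, 0],
    [0.38, 0.004, 0, 0.001, 0, 0, 0],
    [0.38, 0.005, 0, 0.001, 0, 0, 0],
    [0.38, 0.005, 0, 0.001, 0, 0, 0]
  ]
}}

```text
time: 8.03
tool_pos: [0.518, 0.1373, 0.0125]
tool_rot: [-0.086, 0.74, 0.66, 0.096]
contact_force: [0.2, -0.3, -0.2]
gripper_width: 0.376
```

```bash
python3 n.py -0.03 0 0.012;python3 c.py; python3 - <<'E'
from h import *
f=manip.grab_frame("top")
cv2.imwrite("pics/f.png",cv2.resize(f[165:265,230:350],None,fx=6,fy=6,interpolation=cv2.INTER_CUBIC)[:,:,::-1])
E
```

```text
t 8.0333 p [0.518  0.1373 0.0125] W [-0.0258 -0.0003] F [ 0.2 -0.3 -0.2] g 0.376
 shift [-0.011 -0.001 -0.001] turn [-0.003  0.001  0.008]
[-0.02  0.05  2.03  0.3   1.06 -0.05]
top [(np.int32(230), array([281. , 210.7]), array([ 0.0065, -0.0018]))]
scene []
```

View pics/f.png

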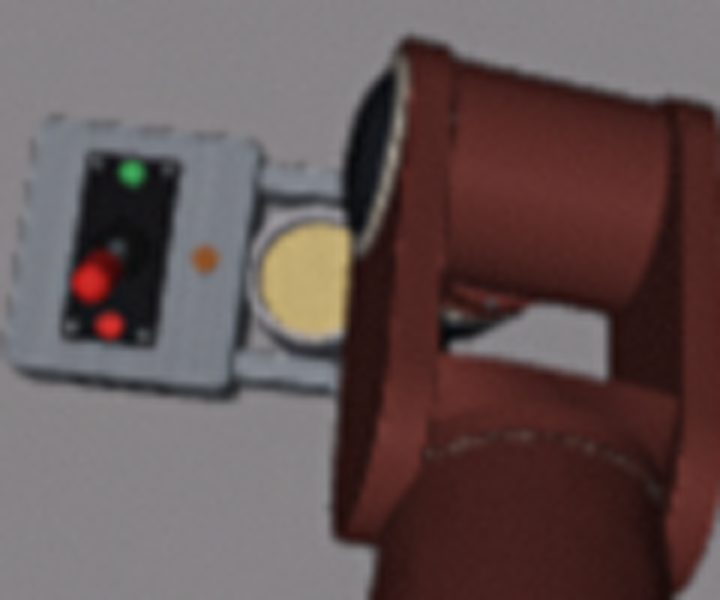

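Emit:
{"name": "carry_out", "arguments": {
  "moves": [
    [0.38, 0.002, 0, 0.001, 0, 0, 0],
    [0.38, 0.004, 0, 0.001, 0, 0, 0],
    [0.38, 0.004, 0, 0.001, 0, 0, 0]
  ]
}}

```text
time: 8.43
tool_pos: [0.5182, 0.1385, 0.0124]
tool_rot: [-0.086, 0.74, 0.66, 0.096]
contact_force: [-1.1, -3.2, -0.5]
gripper_width: 0.376
```

```bash
python3 n.py -0.03 0 0.012;python3 c.py
```

```text
t 8.4333 p [0.5182 0.1385 0.0124] W [-0.0246 -0.0002] F [-1.1 -3.2 -0.5] g 0.376
 shift [-0.013 -0.001 -0.003] turn [-0.003  0.004  0.008]
[-0.01  0.06  2.03  0.3   1.05 -0.05]
top [(np.int32(226), array([280.5, 210.6]), array([ 0.0079, -0.0019]))]
scene []
```

Force rose to 3.2 N, so the cup is against the back. Backing straight out and then up.

Emit:
{"name": "carry_out", "arguments": {
  "moves": [
    [0.38, -0.02, 0, -0.005, 0, 0, 0],
    [0.38, -0.06, 0, -0.016, 0, 0, 0],
    [0.38, -0.12, 0, -0.032, 0, 0, 0],
    [0.38, -0.17, 0, -0.045, 0, 0, 0],
    [0.3, -0.17, 0, -0.12, 0, 0, 0],
    [0, -0.17, 0, -0.22, 0, 0, 0],
    [0, -0.17, 0, -0.3, 0, 0, 0],
    [0, -0.17, 0, -0.35, 0, 0, 0]
  ]
}}

```text
time: 9.2
tool_pos: [0.5085, 0.0369, 0.1348]
tool_rot: [-0.084, 0.74, 0.66, 0.099]
contact_force: [0.6, 0.1, 0.6]
gripper_width: -0.003
```

```bash
python3 n.py 0.09 0.085 0.16; python3 c.py; python3 - <<'E'
from h import *
f=manip.grab_frame("top")
cv2.imwrite("pics/g.png",cv2.resize(f[165:265,220:320],None,fx=6,fy=6,interpolation=cv2.INTER_CUBIC)[:,:,::-1])
E
```

```text
t 9.2 p [0.5085 0.0369 0.1348] W [-0.1266 -0.0026] F [0.6 0.1 0.6] g -0.003
 shift [ 0.54  -0.217  0.077] turn [ 0.009 -0.     0.009]
[-0.22 -0.16  2.    0.27  1.33 -0.17]
top [(np.int32(270), array([282. , 210.6]), array([ 0.0039, -0.0023]))]
scene [(np.int32(78), array([290.1, 192.7]), array([0.0019, 0.0047]))]
```

View pics/g.png

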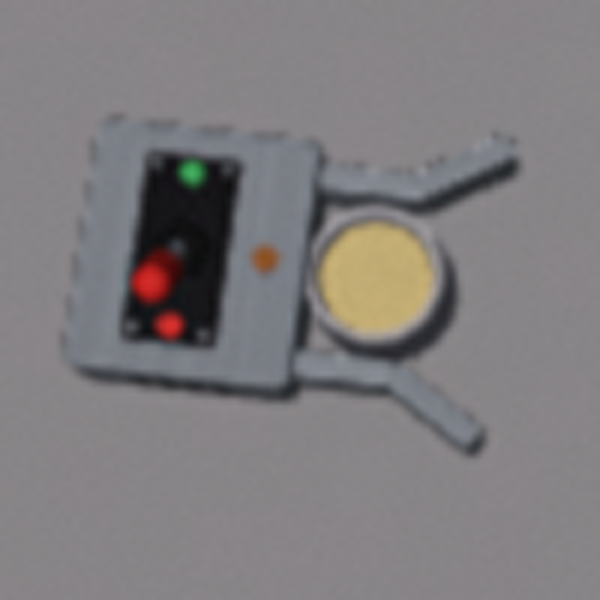

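The cup stands at (378,277) in the crop, upright against the back between the walls, with the lever still on the red side. Moving to the lever.

Emit:
{"name": "carry_out", "arguments": {
  "moves": [
    [0, 0.05, -0.05, -0.03, 0, 0, 0],
    [0, 0.13, -0.1, -0.02, 0, 0, 0],
    [0, 0.22, -0.15, 0.0, 0, 0, 0],
    [0, 0.31, -0.19, 0.02, 0, 0, 0],
    [0, 0.4, -0.217, 0.04, 0, 0, 0],
    [0, 0.48, -0.217, 0.06, 0, 0, 0],
    [0, 0.54, -0.217, 0.077, 0, 0, 0],
    [0, 0.54, -0.217, 0.077, 0, 0, 0]
  ]
}}

```text
time: 10.02
tool_pos: [0.4433, 0.2667, 0.1543]
tool_rot: [-0.088, 0.738, 0.662, 0.095]
contact_force: [-0.3, -0.2, -0.2]
gripper_width: -0.002
```

```bash
python3 n.py 0.092 0.085 0.095
```

```text
t 10.0167 p [0.4433 0.2667 0.1543] W [0.0939 0.0892] F [-0.3 -0.2 -0.2] g -0.002
 shift [-0.043  0.011  0.142] turn [-0.012 -0.001  0.016]
[ 0.26 -0.24  2.03  0.26  1.26  0.31]
```

Emit:
{"name": "carry_out", "arguments": {
  "moves": [
    [0, -0.02, 0.01, 0.06, 0, 0, 0],
    [0, -0.043, 0.011, 0.12, 0, 0, 0],
    [0, -0.043, 0.011, 0.142, 0, 0, 0],
    [0, -0.043, 0.03, 0.142, 0, 0, 0],
    [0, -0.043, 0.05, 0.142, 0, 0, 0],
    [0, -0.043, 0.07, 0.142, 0, 0, 0],
    [0, -0.043, 0.09, 0.142, 0, 0, 0],
    [0, -0.043, 0.1, 0.142, 0, 0, 0]
  ]
}}

```text
time: 10.68
tool_pos: [0.4864, 0.2566, 0.0987]
tool_rot: [-0.086, 0.74, 0.66, 0.097]
contact_force: [-8.7, -1.0, 6.3]
gripper_width: 0.003
```

```bash
python3 n.py 0.092 0.02 0.095
```

```text
t 10.6833 p [0.4864 0.2566 0.0987] W [0.0889 0.0452] F [-8.7 -1.   6.3] g 0.003
 shift [0.005 0.063 0.011] turn [-0.001 -0.001  0.007]
[ 0.22 -0.08  2.    0.27  1.15  0.24]
```

The contact has an upward component, so the tip is riding on the grip's rounded end. Backing off, going lower, and pushing again.

Emit:
{"name": "carry_out", "arguments": {
  "moves": [
    [0, 0, -0.02, 0, 0, 0, 0],
    [0, 0, -0.04, 0, 0, 0, 0],
    [0, -0.005, -0.04, 0.025, 0, 0, 0],
    [0, -0.008, -0.04, 0.045, 0, 0, 0],
    [0, -0.008, -0.02, 0.045, 0, 0, 0],
    [0, -0.008, 0, 0.045, 0, 0, 0],
    [0, -0.008, 0.015, 0.045, 0, 0, 0],
    [0, -0.008, 0.03, 0.045, 0, 0, 0]
  ]
}}

```text
time: 11.35
tool_pos: [0.4974, 0.2572, 0.0807]
tool_rot: [-0.087, 0.74, 0.66, 0.096]
contact_force: [-9.3, -2.7, 17.0]
gripper_width: -0.003
```

```bash
python3 n.py 0.092 0.02 0.08; python3 - <<'E'
from h import *
f=manip.grab_frame("top");g=manip.grab_frame("scene")
a=cv2.resize(f[165:265,220:320],(400,400),interpolation=cv2.INTER_CUBIC);b=cv2.resize(g[130:230,230:330],(400,400),interpolation=cv2.INTER_CUBIC)
cv2.imwrite("pics/h.png",np.hstack([a,b])[:,:,::-1])
E
```

```text
t 11.35 p [0.4974 0.2572 0.0807] W [0.0908 0.0343] F [-9.3 -2.7 17. ] g -0.003
 shift [0.002 0.036 0.002] turn [-0.007 -0.001  0.009]
[ 0.22 -0.03  1.98  0.27  1.12  0.22]
```

View pics/h.png

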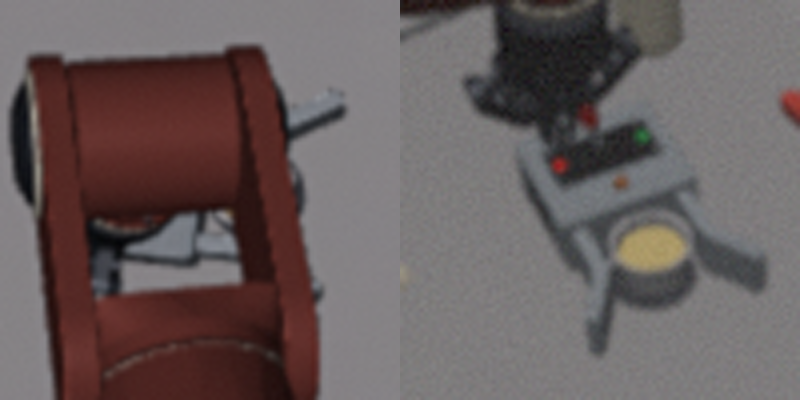

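The scene view shows the gripper's splayed knuckle over the lever tip at (585,115) in the crop, and that contact is the upward force. I'll back off and tilt the tool by 0.5 rad so only the fingertip leads. The cup is still seated.

Emit:
{"name": "carry_out", "arguments": {
  "moves": [
    [0, 0, -0.03, 0, 0, 0, 0],
    [0, 0, -0.06, 0, 0, 0, 0],
    [0, 0, -0.1, 0, 0, 0, 0],
    [0, 0, -0.13, -0.03, -0.2, 0, 0],
    [0, 0, -0.13, -0.05, -0.4, 0, 0],
    [0, 0, -0.13, -0.05, -0.6, 0, 0],
    [0, 0, -0.13, -0.05, -0.8, 0, 0],
    [0, 0, -0.13, -0.05, -1, 0, 0]
  ]
}}

```text
time: 12.12
tool_pos: [0.4461, 0.2577, 0.1002]
tool_rot: [0.101, 0.738, 0.615, 0.26]
contact_force: [0.2, -0.2, -0.2]
gripper_width: -0.001
```

```bash
python3 n.py 0.09 0.05 0.09; python3 n.py 0.09 0.00 0.09|sed -n 2p;  python3 - <<'E'
from h import *
f=manip.grab_frame("top");g=manip.grab_frame("scene")
a=cv2.resize(f[165:265,220:320],(400,400),interpolation=cv2.INTER_CUBIC);b=cv2.resize(g[130:230,230:330],(400,400),interpolation=cv2.INTER_CUBIC)
cv2.imwrite("pics/i.png",np.hstack([a,b])[:,:,::-1])
E
```

```text
t 12.1167 p [0.4461 0.2577 0.1002] W [0.0854 0.0853] F [ 0.2 -0.2 -0.2] g -0.001
 shift [0.004 0.064 0.067] turn [ 1.013 -0.006  0.007]
[ 0.4  -0.45  2.35 -0.07  0.68  0.63]
 shift [0.004 0.173 0.128] turn [ 1.013 -0.006  0.007]
```

View pics/i.png

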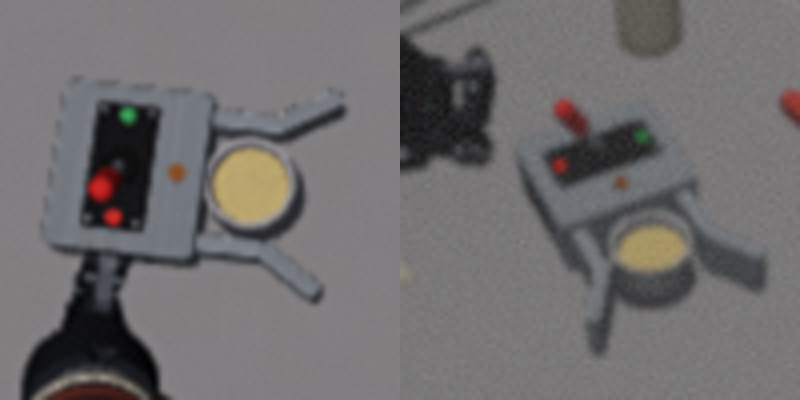

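The lever is back at rest at red and the fingertip is lined up. Pushing it over.

Emit:
{"name": "carry_out", "arguments": {
  "moves": [
    [0, 0.004, 0.03, 0.04, 0, 0, 0],
    [0, 0.004, 0.064, 0.067, 0, 0, 0],
    [0, 0.004, 0.082, 0.077, 0, 0, 0],
    [0, 0.004, 0.1, 0.087, 0, 0, 0],
    [0, 0.004, 0.118, 0.097, 0, 0, 0],
    [0, 0.004, 0.136, 0.107, 0, 0, 0],
    [0, 0.004, 0.154, 0.117, 0, 0, 0],
    [0, 0.004, 0.165, 0.123, 0, 0, 0]
  ]
}}

```text
time: 12.88
tool_pos: [0.5276, 0.2525, 0.0879]
tool_rot: [0.1, 0.738, 0.616, 0.257]
contact_force: [0.3, 0.7, -0.2]
gripper_width: 0.003
```

```bash
python3 n.py 0.09 0.00 0.09; python3 - <<'E'
from h import *
for n in("top","scene"):
    f=manip.grab_frame(n);h=cv2.cvtColor(f,cv2.COLOR_RGB2HSV)
    red=cv2.inRange(h,(0,150,80),(6,255,255))|cv2.inRange(h,(174,150,80),(180,255,255))
    print(n,[(a,c,W(ray(n,c,.11))) for a,c in blobs(red,4) if 235<c[0]<300 and 140<c[1]<230])
E
```

```text
t 12.8833 p [0.5276 0.2525 0.0879] W [0.0897 0.0038] F [ 0.3  0.7 -0.2] g 0.003
 shift [0.002 0.011 0.   ] turn [ 1.    -0.001  0.007]
[ 0.32 -0.21  2.19  0.01  0.6   0.49]
top [(np.int32(204), array([266.2, 145.2]), array([ 0.0583, -0.1532])), (np.int32(13), array([247. , 191.8]), array([ 0.0886, -0.0264]))]
scene [(np.int32(27), array([284.6, 154.5]), array([ 0.0776, -0.0175])), (np.int32(9), array([269.7, 170.9]), array([0.0344, 0.0459]))]
```

The lever has snapped over, with its tip at y_w of about -26 mm and no contact force. Retreating the same way and up.

Emit:
{"name": "carry_out", "arguments": {
  "moves": [
    [0, 0, -0.04, -0.025, 0, 0, 0],
    [0, 0, -0.1, -0.06, 0, 0, 0],
    [0, 0, -0.16, -0.1, 0, 0, 0],
    [0, 0, -0.18, -0.19, 0, 0, 0],
    [0, 0, -0.18, -0.28, 0, 0, 0],
    [0, 0, -0.18, -0.3, 0, 0, 0],
    [0, 0, -0.18, -0.3, 0, 0, 0],
    [0, 0, -0.18, -0.3, 0, 0, 0]
  ]
}}

```text
time: 13.65
tool_pos: [0.4042, 0.2485, 0.1561]
tool_rot: [0.1, 0.738, 0.616, 0.258]
contact_force: [-0.1, -0.3, -0.6]
gripper_width: -0.002
```

```bash
python3 n.py 0.09 0.00 0.09; python3 c.py; python3 - <<'E'
from h import *
f=manip.grab_frame("top")
cv2.imwrite("pics/j.png",cv2.resize(f[100:300,140:500],None,fx=2.2,fy=2.2,interpolation=cv2.INTER_CUBIC)[:,:,::-1])
a=cv2.imread("pics/top0.png")[:,:,::-1]
d=(np.abs(f.astype(int)-a).max(2)>40).astype(np.uint8)
print(blobs(d,15))
E
```

```text
t 13.65 p [0.4042 0.2485 0.1561] W [0.0712 0.1259] F [-0.1 -0.3 -0.6] g -0.002
 shift [0.002 0.194 0.302] turn [ 1.    -0.003  0.008]
[ 0.43 -0.68  2.39 -0.07  0.88  0.63]
top [(np.int32(270), array([282. , 210.6]), array([ 0.0039, -0.0023]))]
scene [(np.int32(131), array([292.2, 191.6]), array([ 0.003 , -0.0025]))]
[(np.int32(80), array([248.1, 196.6])), (np.int32(228), array([433.5, 199.1])), (np.int32(371), array([282.2, 211.4])), (np.int32(50), array([245.3, 210.8])), (np.int32(7934), array([249.6, 334.3])), (np.int32(4259), array([ 36.2, 368. ]))]
```

View pics/j.png

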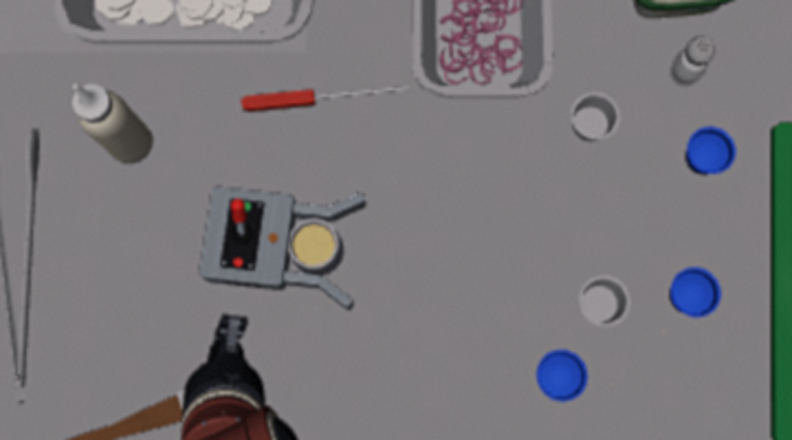

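The picture shows the lever on the green side at (238,212) and the cup seated at (315,245). The image difference shows only the cup, the lever and the arm changed. The arm touches nothing, so I'm handing in.

```bash
python3 -c "
from plant import manip
print(manip.job_done())"
```

```text
the job is handed in; nothing more can be done
None
```

The sauce cup is in the warmer against the back, and the lever is over on the green-dot side. I handed the job in at about 13.7 s; no verdict was reported.

- **Cup:** I pushed it along the worktop with two half-open fingertips until the force rose to about 3 N, which I took as contact with the back. In the last picture it stands upright between the walls. Both cameras put its centre 3–4 mm further in than my estimate of the home point. I put that down to calibration (about 2 mm) and my reading of the plate centre, since the force shows contact.
- **Lever:** The first two pushes failed. The gripper's splayed knuckle pressed down on the lever (up to 17 N upward on the tool), and the lever sprang back to off. I then tilted the tool 0.5 rad so only the fingertip touched, and the lever snapped over. After I withdrew the arm it was still on.
- **Bystanders:** Comparing the start and end pictures from above, only the sauce cup, the lever and the arm had changed. The empty cups, the bottle and the blue look-alikes had not moved. The arm was clear of everything, with a force reading near zero.

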